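# Snap the cover onto the blade tray

## Robot

A 6-joint arm with a two-finger parallel gripper is mounted at the origin on the work surface. World frame = base frame: x ahead of the robot, y to its left, z up, the work surface at z = 0. Lengths are in m, angles in rad, forces in N, time in s.
With the tool pointing down it reaches from about 0.375 to 0.925 m from the base axis. Payload 5.7 kg.
Tool frame: the origin (TCP) lies midway between the tips of the shut fingers; the grasp point (between the pads) lies grasp_offset behind it (grasp_offset is the distance from the TCP to the grasp point, in m); z points along the fingers, y is the direction in which the jaws open and shut (so a half turn about z gives the same grasp; the last joint's range is limited). The gripper opens to 88 mm and grips with 3 to 60 N. Pads are 20 mm wide; open, the fingers measure 115 mm over their backs; the gripper's body (75 mm by 178 mm) begins 61 mm behind the grasp point.
Start: joints at [-1.381, 0.359, 1.51, -0, 1.272, -0.115], TCP at [0.18, -0.572, 0.223] pointing down, gripper open.
Joint ranges: [-2.97, 2.97], [-1.01, 2.36], [0.21, 2.38], [-0.96, 4.11], [0.2, 2.71], [-2.98, 2.98]. Speed limits (rad/s): [2.39, 2.39, 3.14, 3.14, 3.14, 3.14].

## Interface

Orientations are given as a unit quaternion [w, x, y, z].
In Python, from cell import * gives the robot as it stands. The module is installed in compiled form; this text tells all that it offers.
- The arm moves only by the shell command python3 -m handwheel 'ROWS' [FORCE]. ROWS is JSON, a list of rows, each a list of 7 numbers: the opening in per cent of the stroke, from 0 (shut) to 100 (fully open), then the shift along the tool's x, y, z in m, then the turn, a rotation vector about the tool's x, y, z in rad. In form: [[fingers, dx, dy, dz, ax, ay, az], ...]. A call has 1 to 8 rows; each row is the pose to reach, as a shift and turn from the pose commanded when the call began, along the tool's axes at that moment; what a row does not reach only later rows make up. A row lasts 1/12 s, in which the tool goes at most 41.7 mm and 7.16 degrees, less where a joint would pass 70% of its speed; a pose out of reach is approached as far as the arm can. A call with a gripper value outside its range is refused whole. The fingers move at their own pace and stop on an object; FORCE is the grip in N (left out, the last holds). Time passes only in rows, so rows that repeat a pose let the fingers close. It gives the time, the measured TCP pose, the force and the opening at its end, in the units of the state.
- get_state(): the state, without advancing time (a new reading comes with each control period).
- read_camera(name): name is "scene" or "top" or "wrist"; returns (picture, depth): 480x640x3 uint8, red, green, blue; 480x640 float32, m along the optical axis (not along the pixel's ray), 0 where there is no reading.
- camera_info(name): a dict with "fx", "fy", "cx", "cy" (pixels), "dist_coeffs" ([k1, k2, p1, p2, k3] as OpenCV has them; the pictures are not rectified), "pose" (4x4, takes a point from camera to world coordinates). Camera axes: x right, y down, z forward; pixel columns grow to the right and rows downward; lengths in m; the calibration is good to about 2 mm. A picture is of the moment at which its call begins: read the wrist's pose just before it. camera_info takes no time and is no camera call; for the wrist camera it gives the pose at the moment of the call.
- close_job(): hands the job in, once; it reports no verdict.
The state is a dict: "time_s": time; "joints": joint angles; "qd": joint speeds; "tau": joint torques, N m; "position": TCP position; "tcp_rot": TCP orientation; "wrist_force": force on the tool from outside, world axes, zero at the start; "wrist_torque": the same for the moment, N m; "width": finger opening in m.
Only numpy, scipy, OpenCV 4.12 (cv2) and the standard library are available. Lean on these libraries where they do the work, as an engineer would, in place of code of your own. Each camera call takes 0.05 s, during which the arm holds its last target. There are 200 camera calls.

## Task

Close the steel blade tray on the blue mat: its loose cover plate lies tilted and too far back, so slide it forward to the stop, then press its raised rear end down past the catches until the plate sits level on its seat all round. Let go, and leave the other things on the cart where they are.

Things in the scene. Friction and masses are not known exactly. Their poses are not given: they have to be found in the camera images.
- tray: Steel blade tray fixed on the blue mat, 200 (x) x 114 (y) x 44 mm, z up. Origin on its underside below the middle of a 134 mm long opening (x -67 to +67 mm), whose ledge, the seat for the closed cover, is at z = 22 mm. Side walls: inner faces y = +-46.2 mm, tops z = 44 mm, full length (x -125 to +75 mm).
- tray_stop (a point): Foot of the stop wall at the opening's front (+x) end, at seat height: tray x = 67, z = 22 mm. Wall top z = 44 mm. A lip reaches 5 mm back from the wall over the seat (underside z = 30 mm); the cover's front edge slides under it.
- tray_deck (a point): Middle of the front edge of the raised flat deck behind the opening: tray x = -67, z = 37 mm (15 mm over the seat). The deck runs back to x = -125 mm between the side walls and is open at the back.
- catch_left (a point): Inner tip of a small sloped spring catch, 14 mm long, in the +y side wall: tray x = -50, y = 42, z = 29 mm. The two catches carry the cover's rear end about 12 mm above the seat until it is pressed down past them (roughly 5 to 8 N near the rear edge); then they snap over its top.
- catch_right (a point): The same catch in the -y side wall: tray x = -50, y = -42, z = 29 mm.
- cover: Loose flat aluminium plate, 130 (x) x 90 (y) x 5 mm, 0.12 to 0.25 kg; origin at the centre of its underside, z up. It starts lying between the side walls 20 to 40 mm too far back, front (+x) edge down on the seat, rear part leaning up on the deck's edge (0.12 to 0.17 rad). Home: origin at tray x = -2 to +2, z = 22 mm; the rear edge clears the deck only beyond about x = -2 mm.
- cover_bar (a point): Top middle of the finger bar across the cover: 8 mm thick in the cover's x, 60 mm long in y, 13 mm tall above the plate. In the cover's frame x = -15, z = 18 mm.
- clipper: hair clipper, gold-toned metal, 155 x 46 x 34 mm, lying on the mat beside the tray; origin under its middle. Bystander.
- comb: black fine-tooth comb, 180 x 27 x 4 mm, lying on the mat on the other side of the tray; origin under its middle. Bystander.
- spray_bottle: red spray bottle with black trigger head, 76 mm across, 176 mm tall, standing on the cart top; origin under its middle. Bystander.
- neck_brush: neck brush, 180 mm long, lying on the cart top; origin under its middle. Bystander.
- jar: low amber jar, 72 mm across, 60 mm tall; origin under its middle. Bystander.
- talc_can: white can, 56 mm across, 110 mm tall; origin under its middle. Bystander.
- cup: white cup, 72 mm across, 80 mm tall; origin under its middle. Bystander.
Not all that is in view belongs to the job. What is shaped like the tray but yellow is not meant. Of the things that look like the cover, the largest one is meant.

How it is judged:
At the end, for the whole second after the job is handed in: The cover lies at rest on the tray's seat: within 5 mm of its home along the tray and 4 mm across it, not more than 2.5 mm above the seat, level within 0.03 rad and in line with the tray within 0.06 rad (x of cover in the frame of tray between -0.005 and 0.005 m and y of cover in the frame of tray between -0.004 and 0.004 m and z of cover in the frame of tray between 0.019 and 0.0245 m and angle between cover's own z axis and vertical below 0.03 rad and angle between the x axis of cover and the x axis of tray, either way round below 0.06 rad and linear speed of cover below 0.01 m/s); the robot touches nothing.
It fails at once if a bystander is shifted by more than 40 mm (distance of any of clipper, comb, spray_bottle, neck_brush, jar, talc_can, cup from where it was at the start of the episode above 0.04 m).
It also fails if it takes over 32 s, if anything falls off the work surface, if the arm or the gripper's body presses on something with over 40 N, if the wrist force passes 120 N, or if a joint passes its speed limit or range.

## Working session

There is one attempt and no reset: what is moved stays moved. The work goes in short steps, Python scripts to look and compute and a shell command to move; the robot and the scene stay as the last step left them, time stands still between calls to the robot, and variables do not carry over. Pictures are saved under pics/ and viewed, on a budget of 10 in all, crops included, one or two more only if the job needs it, and the job is handed in when it is done.

```bash
mkdir -p pics; cat > h.py <<'E'
from cell import *
import numpy as np, cv2
def snap(n):
    i=camera_info(n); p,d=read_camera(n); np.savez(f'{n}.npz',p=p,d=d,pose=i['pose'],K=[i['fx'],i['fy'],i['cx'],i['cy']],dist=i['dist_coeffs']); return p,d
def load(n):
    return np.load(f'{n}.npz')
def rays(n,uv):
    z=load(n);fx,fy,cx,cy=z['K'];K=np.array([[fx,0,cx],[0,fy,cy],[0,0,1]])
    q=cv2.undistortPoints(np.array(uv,float).reshape(-1,1,2),K,z['dist']).reshape(-1,2)
    r=np.c_[q,np.ones(len(q))]; return z['pose'][:3,3], r, r@z['pose'][:3,:3].T
def plane(n,uv,h):
    o,_,r=rays(n,uv); return o+r*((h-o[2])/r[:,2])[:,None]
def dep(n,uv):
    z=load(n);o,_,r=rays(n,uv); d=np.array([z['d'][int(round(v)),int(round(u))] for u,v in uv]); return o+r*d[:,None]
E
python3 - <<'E'
from h import *
for n in ('top','scene'):
    p,d=snap(n); cv2.imwrite(f'pics/{n}0.png',p[:,:,::-1])
    i=camera_info(n); print(n,np.round(i['pose'],3).tolist(),i['fx'])
s=get_state();print(s['time_s'],s['position'],s['tcp_rot'],s['width'])
E
```

```text
top [[-0.023, -0.996, 0.09, 0.325], [-1.0, 0.023, -0.007, -0.073], [0.005, -0.09, -0.996, 1.664], [0.0, 0.0, 0.0, 1.0]] 497.2727120946721
scene [[-0.213, 0.806, -0.552, 1.141], [0.977, 0.176, -0.121, 0.089], [-0.001, -0.565, -0.825, 1.061], [0.0, 0.0, 0.0, 1.0]] 462.19804827008744
0.1 [ 0.17995061 -0.57173324  0.22188442] [-8.35930114e-04  9.88407462e-01  1.51822227e-01 -3.27158711e-05] 0.08745006228482084
```

View pics/top0.png

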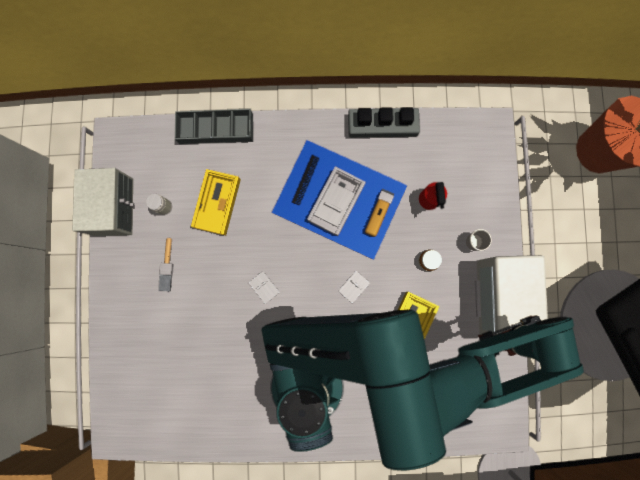

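View pics/scene0.png

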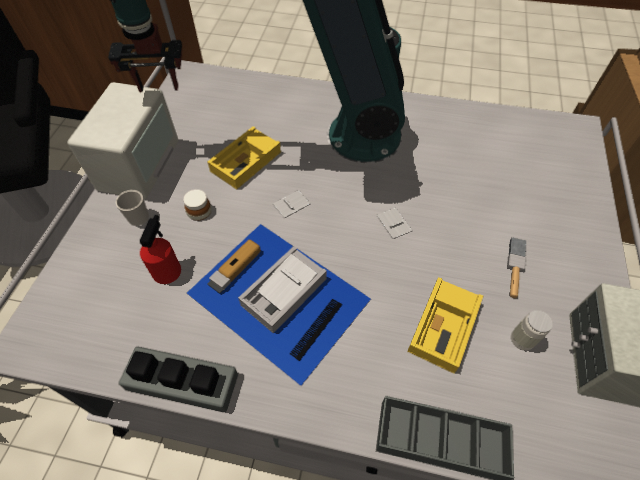

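The steel tray on the blue mat is at about (336,201) in top and (284,288) in scene; the yellow look-alikes are at (215,202) and (417,313). The cover candidates are the plate in the grey tray (about 335,205) and two small loose plates at (263,287) and (354,286). The plate in the tray is the largest, so I'll confirm it in a crop and segment the tray on the mat.

```bash
python3 - <<'E'
from h import *
a=load('top')['p'][155:245,290:390]; b=load('scene')['p'][235:345,225:345]
c=np.hstack([cv2.resize(a,(400,360),interpolation=2),cv2.resize(b,(393,360),interpolation=2)])
cv2.imwrite('pics/crop.png',c[:,:,::-1])
# heights via depth grid
z=load('top');p=z['p'].astype(int)
blue=((p[:,:,2]>120)&(p[:,:,0]<80)).astype(np.uint8)
cn=max(cv2.findContours(blue,0,2)[0],key=cv2.contourArea);h=cv2.convexHull(cn)
m=cv2.fillPoly(np.zeros_like(blue),[h],1)
hs=p.max(2)-p.min(2)
g=((m>0)&(hs<40)&(p.max(2)>95)).astype(np.uint8)
n,l,st,ce=cv2.connectedComponentsWithStats(cv2.morphologyEx(g,2,np.ones((2,2))));k=1+st[1:,4].argmax();print(st[1:],ce[k])
t=max(cv2.findContours((l==k).astype(np.uint8),0,2)[0],key=cv2.contourArea)
r=cv2.minAreaRect(t);bx=cv2.boxPoints(r);print(bx)
W=plane('top',bx,.044);print(W.round(4),np.linalg.norm(W-np.roll(W,1,0),axis=1))
E
```

```text
[[ 308  168   58   68 2062]
 [ 379  192   16   13  120]] [336.49078565 202.16052376]
[[307.1708  219.9466 ]
 [335.121   166.58716]
 [366.47153 183.00888]
 [338.52133 236.36832]]
[[ 0.5514 -0.0143  0.044 ]
 [ 0.7286 -0.1106  0.044 ]
 [ 0.6707 -0.2132  0.044 ]
 [ 0.4948 -0.116   0.044 ]] [0.11632227 0.20163533 0.11782702 0.20097231]
```

View pics/crop.png

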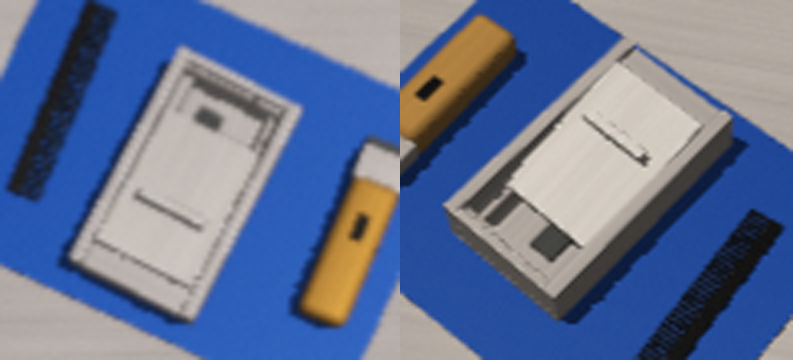

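The crop confirms it. The grey tray on the mat holds the large plate. Its front (stop) end is top-right in the top view, with the gap at the front, and the bar sits towards the rear. The fitted box is 201×117 mm against the given 200×114. That puts the tray yaw at about -0.50 rad and its origin near (0.633, -0.126). I'll move above it for a closer look.

```bash
python3 -m handwheel '[[0,0.02,-0.015,-0.03,0,0,0.1],[0,0.05,-0.035,-0.06,0,0,0.2],[0,0.08,-0.055,-0.08,0,0,0.3],[0,0.115,-0.08,-0.08,0,0,0.4],[0,0.15,-0.1,-0.08,0,0,0.4],[0,0.18,-0.125,-0.08,0,0,0.4],[0,0.215,-0.15,-0.08,0,0,0.4],[0,0.25,-0.17,-0.08,0,0,0.4]]'
python3 -c "
from h import *
i=camera_info('wrist');print(np.round(i['pose'],3).tolist(),get_state()['position'],get_state()['tcp_rot'],i['fx'])"
```

```text
time_s: 0.77
position: [0.3667, -0.3338, 0.3025]
tcp_rot: [-0.0, 0.999, -0.048, -0.0]
wrist_force: [0.9, -0.6, -0.2]
width: 0.0377
[[-0.096, -0.954, -0.283, 0.444], [-0.995, 0.092, 0.028, -0.342], [-0.001, 0.285, -0.959, 0.465], [0.0, 0.0, 0.0, 1.0]] [ 0.36667876 -0.33381873  0.3024825 ] [-3.42059507e-04  9.98854586e-01 -4.78465696e-02 -3.23148591e-04] 429.2511720314283
```

```bash
python3 -m handwheel '[[0,0.03,-0.029,0,0,0,0.1],[0,0.06,-0.058,0,0,0,0.2],[0,0.09,-0.087,0,0,0,0.3],[0,0.12,-0.116,0,0,0,0.405],[0,0.15,-0.145,0,0,0,0.405],[0,0.18,-0.174,0,0,0,0.405],[0,0.21,-0.203,0,0,0,0.405],[0,0.235,-0.228,0,0,0,0.405]]'
python3 -m handwheel '[[0,0,0,0,0,0,0],[0,0,0,0,0,0,0],[0,0,0,0,0,0,0]]'
python3 - <<'E'
from h import *
p,d=snap('wrist');cv2.imwrite('pics/w1.png',p[:,:,::-1]);print(camera_info('wrist')['pose'].round(4).tolist())
E
```

```text
time_s: 1.43
position: [0.6238, -0.1293, 0.3021]
tcp_rot: [-0.0, 0.969, -0.247, -0.0]
wrist_force: [0.5, -0.5, -0.6]
width: 0.0006
time_s: 1.68
position: [0.6214, -0.1317, 0.302]
tcp_rot: [0.0, 0.969, -0.247, -0.001]
wrist_force: [-0.3, 0.5, 0.9]
width: 0.0006
[[-0.4808, -0.8402, -0.2507, 0.6896], [-0.8768, 0.4611, 0.1362, -0.17], [0.0012, 0.2853, -0.9584, 0.4643], [0.0, 0.0, 0.0, 1.0]]
```

View pics/w1.png

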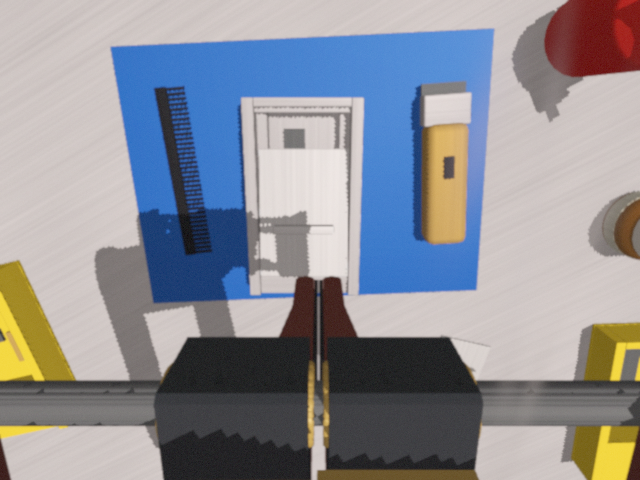

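The wrist view shows the tray's outer corners at about (242,98), (363,98), (358,294) and (250,294). The cover runs from front edge v≈150 to rear v≈277, with the bar at v≈229 and u≈272–333.

```bash
python3 - <<'E'
from h import *
w='wrist'
D=dep(w,[(130,150),(400,120),(246,200),(354,200),(300,102),(300,285),(302,155),(302,215),(302,240),(302,270),(300,229),(320,229)])
for r in D: print(r.round(4))
T=plane(w,[(242,98),(363,98),(358,294),(250,294)],.046);print(T.round(4),np.linalg.norm(T-np.roll(T,1,0),axis=1).round(4))
f=(T[0]+T[1])/2;b=(T[2]+T[3])/2;u=f-b;yaw=np.arctan2(u[1],u[0]);c=T.mean(0);u/=np.linalg.norm(u)
o=c+.025*u;print('yaw',yaw,'origin',o)
R=np.array([[np.cos(yaw),np.sin(yaw)],[-np.sin(yaw),np.cos(yaw)]])
print('tray frame', np.c_[(R@(D[:,:2]-o[:2]).T).T,D[:,2]].round(4))
s=get_state();print(s['position'],R@(s['position'][:2]-o[:2]))
E
```

```text
[ 0.69   -0.1694  0.464 ]
[ 0.6349 -0.2371  0.0028]
[ 0.6441 -0.0634  0.0466]
[ 0.5929 -0.1575  0.0477]
[ 0.6994 -0.1561  0.0482]
[ 0.6344 -0.1313  0.3106]
[ 0.6547 -0.1325  0.0308]
[ 0.6029 -0.1038  0.0412]
[ 0.5809 -0.0917  0.046 ]
[ 0.5534 -0.0764  0.0494]
[ 0.5946 -0.0975  0.0566]
[ 0.5846 -0.1146  0.0547]
[[ 0.7284 -0.1105  0.046 ]
 [ 0.6745 -0.2091  0.046 ]
 [ 0.4999 -0.1144  0.046 ]
 [ 0.555  -0.0139  0.046 ]] [0.1985 0.1124 0.1986 0.1146]
yaw -0.5028562601962482 origin [ 0.63633881 -0.12403005  0.046     ]
tray frame [[ 0.0689 -0.0139  0.464 ]
 [ 0.0532 -0.0998  0.0028]
 [-0.0224  0.0568  0.0466]
 [-0.022  -0.0502  0.0477]
 [ 0.0707  0.0023  0.0482]
 [ 0.0018 -0.0073  0.3106]
 [ 0.0201  0.0015  0.0308]
 [-0.039   0.0016  0.0412]
 [-0.0642  0.0016  0.046 ]
 [-0.0956  0.0018  0.0494]
 [-0.0494  0.0031  0.0566]
 [-0.0499 -0.0167  0.0547]]
[ 0.62103008 -0.13221951  0.3022591 ] [-0.00946691 -0.01455342]
```

Everything measured is consistent. The tray is 198×113 mm, its base is at z≈0.003 and the seat at about 0.025. The cover slopes about 0.16 rad, and the bar is at tray x≈-0.050, so the cover is about 34 mm too far back. I'll come down behind the bar with the fingers shut.

```bash
python3 -m handwheel '[[0,-0.03,-0.006,0.02,0,0,0.005],[0,-0.06,-0.0135,0.05,0,0,0.005],[0,-0.0705,-0.0155,0.085,0,0,0.005],[0,-0.0705,-0.0155,0.12,0,0,0.005],[0,-0.0705,-0.0155,0.16,0,0,0.005],[0,-0.0705,-0.0155,0.195,0,0,0.005],[0,-0.0705,-0.0155,0.222,0,0,0.005],[0,-0.0705,-0.0155,0.222,0,0,0.005]]'
python3 -m handwheel '[[0,0,0,0,0,0,0],[0,0,0,0,0,0,0]]'
python3 - <<'E'
from h import *
y=-.503;R=np.array([[np.cos(y),np.sin(y)],[-np.sin(y),np.cos(y)]])
s=get_state();print(s['position'],R@(s['position'][:2]-[.6358,-.1243]))
p,d=snap('wrist');cv2.imwrite('pics/w2.png',p[:,:,::-1])
E
```

```text
time_s: 2.4
position: [0.5623, -0.0843, 0.076]
tcp_rot: [0.0, 0.968, -0.251, -0.005]
wrist_force: [-0.4, 0.3, 0.3]
width: 0.0002
time_s: 2.57
position: [0.5685, -0.0852, 0.0823]
tcp_rot: [0.0, 0.968, -0.251, 0.001]
wrist_force: [-0.9, -0.2, -0.4]
width: 0.0004
[ 0.56846623 -0.08522883  0.08233627] [-0.07782833  0.00177317]
```

View pics/w2.png

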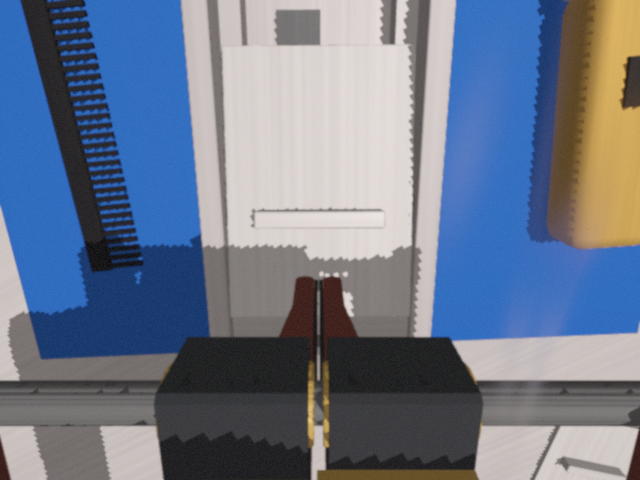

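The fingers are centred across the bar (u≈320, bar u 255–385, v≈219) and behind it. I'll descend, then push forward in small steps.

```bash
python3 -m handwheel '[[0,0,0,0.012,0,0,0],[0,0,0,0.024,0,0,0],[0,0,0,0.031,0,0,0],[0,0,0,0.031,0,0,0],[0,0,0,0.031,0,0,0]]'
python3 -m handwheel '[[0,0.005,0,0,0,0,0],[0,0.01,0,0,0,0,0],[0,0.014,0,0,0,0,0],[0,0.017,0,0,0,0,0],[0,0.02,0,0.001,0,0,0],[0,0.02,0,0.001,0,0,0]]'
```

```text
time_s: 3.03
position: [0.5683, -0.0843, 0.0507]
tcp_rot: [-0.0, 0.968, -0.25, 0.001]
wrist_force: [0.0, 0.2, 0.3]
width: 0.0005
time_s: 3.53
position: [0.5859, -0.0941, 0.0486]
tcp_rot: [-0.0, 0.968, -0.25, 0.0]
wrist_force: [0.3, 0.6, 0.1]
width: 0.0006
```

```bash
python3 -m handwheel '[[0,0.003,0,0,0,0,0],[0,0.006,0,0.001,0,0,0],[0,0.009,0,0.001,0,0,0],[0,0.012,0,0.002,0,0,0],[0,0.015,0,0.002,0,0,0],[0,0.015,0,0.002,0,0,0]]'
python3 - <<'E'
from h import *
p,d=snap('wrist');cv2.imwrite('pics/w3.png',p[:,:,::-1])
E
```

```text
time_s: 4.03
position: [0.5992, -0.1015, 0.0466]
tcp_rot: [0.0, 0.968, -0.25, 0.0]
wrist_force: [0.3, 1.8, 0.3]
width: 0.0007
```

View pics/w3.png

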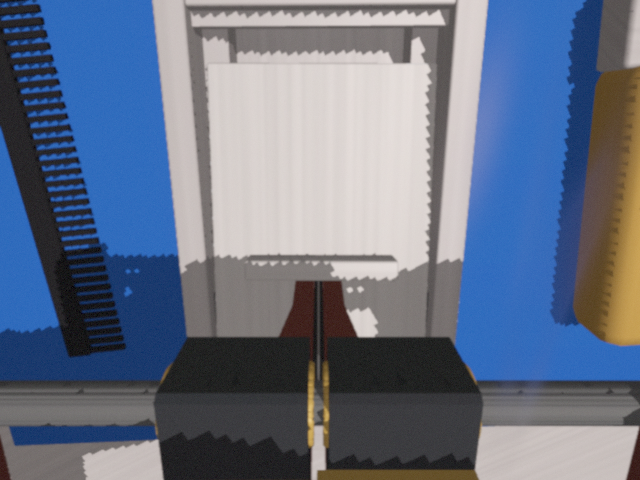

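The fingers are now against the bar (v≈278) and the plate is straight. Its front edge (v≈64) still has about 15–20 mm to go to the stop. I'll keep pushing and watch the force.

```bash
python3 -m handwheel '[[0,0.003,0,0,0,0,0],[0,0.006,0,0.001,0,0,0],[0,0.009,0,0.001,0,0,0],[0,0.012,0,0.002,0,0,0],[0,0.015,0,0.002,0,0,0],[0,0.015,0,0.002,0,0,0]]'
python3 -m handwheel '[[0,0.001,0,0,0,0,0],[0,0.002,0,0,0,0,0],[0,0.003,0,0,0,0,0],[0,0.003,0,0,0,0,0]]'
python3 -m handwheel '[[0,0.001,0,0,0,0,0],[0,0.002,0,0,0,0,0],[0,0.002,0,0,0,0,0]]'
```

```text
time_s: 4.58
position: [0.6124, -0.1088, 0.0446]
tcp_rot: [0.0, 0.968, -0.25, 0.001]
wrist_force: [0.5, -0.5, 0.7]
width: 0.0001
time_s: 4.92
position: [0.6135, -0.1094, 0.0445]
tcp_rot: [-0.0, 0.968, -0.25, -0.001]
wrist_force: [-2.1, 0.7, 0.4]
width: 0.0008
time_s: 5.17
position: [0.6136, -0.1096, 0.0443]
tcp_rot: [-0.0, 0.968, -0.25, -0.002]
wrist_force: [-5.4, 3.8, 3.8]
width: 0.0005
```

It is against the stop: 6.6 N along the tray and no more travel, with TCP tray x≈-0.0265, which puts the cover origin near +0.001. Next I'll lift a little, move back over the rear end and press down.

```bash
python3 -m handwheel '[[0,-0.004,0,0,0,0,0],[0,-0.006,0,-0.01,0,0,0],[0,-0.015,0,-0.012,0,0,0],[0,-0.026,0,-0.012,0,0,0],[0,-0.026,0,-0.012,0,0,0],[0,-0.026,0,-0.012,0,0,0]]'
python3 - <<'E'
from h import *
p,d=snap('wrist');cv2.imwrite('pics/w4.png',p[:,:,::-1])
y=-.503;R=np.array([[np.cos(y),np.sin(y)],[-np.sin(y),np.cos(y)]])
s=get_state();print(s['position'],R@(s['position'][:2]-[.6358,-.1243]))
E
```

```text
time_s: 5.67
position: [0.5923, -0.0977, 0.0569]
tcp_rot: [-0.0, 0.968, -0.25, -0.0]
wrist_force: [0.1, 0.2, 0.3]
width: 0.0004
[ 0.59295054 -0.09798651  0.05685286] [-0.05022672  0.00239846]
```

View pics/w4.png

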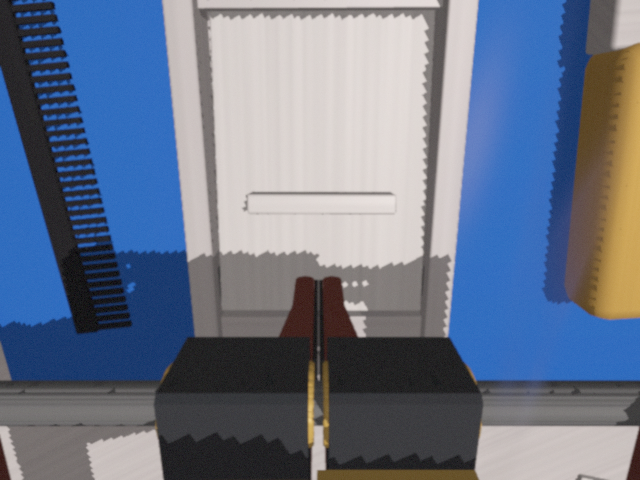

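The plate's front edge is at the lip (v≈12) and its rear edge clears the deck line (v≈315). The fingers are centred above the rear part. Pressing down.

```bash
python3 -m handwheel '[[0,0,0,0.005,0,0,0],[0,0,0,0.01,0,0,0],[0,0,0,0.014,0,0,0],[0,0,0,0.016,0,0,0],[0,0,0,0.018,0,0,0],[0,0,0,0.02,0,0,0]]'
python3 -m handwheel '[[0,0,0,0.002,0,0,0],[0,0,0,0.004,0,0,0],[0,0,0,0.005,0,0,0],[0,0,0,0.006,0,0,0],[0,0,0,0.006,0,0,0]]'
python3 -m handwheel '[[0,0,0,0.001,0,0,0],[0,0,0,0.002,0,0,0],[0,0,0,0.003,0,0,0],[0,0,0,0.003,0,0,0]]'
```

```text
time_s: 6.22
position: [0.593, -0.0982, 0.0366]
tcp_rot: [-0.0, 0.968, -0.25, -0.0]
wrist_force: [-1.7, 0.5, 4.4]
width: 0.0007
time_s: 6.63
position: [0.5931, -0.0982, 0.0305]
tcp_rot: [-0.0, 0.968, -0.25, -0.0]
wrist_force: [-0.3, -0.3, -0.1]
width: 0.0004
time_s: 6.97
position: [0.5932, -0.0982, 0.0302]
tcp_rot: [0.0, 0.968, -0.25, 0.0]
wrist_force: [-6.8, 1.8, 24.4]
width: 0.0005
```

It went past the catches and bottomed out at z≈0.030 (24 N), the height expected for the closed plate. I'll lift clear and check.

```bash
python3 -m handwheel '[[0,0,0,-0.01,0,0,0],[0,0,0,-0.04,0,0,0],[0,-0.03,0,-0.08,0,0,0],[0,-0.06,0,-0.12,0,0,0],[0,-0.06,0,-0.16,0,0,0],[0,-0.06,0,-0.2,0,0,0],[0,-0.06,0,-0.2,0,0,0],[0,-0.06,0,-0.2,0,0,0]]'
python3 - <<'E'
from h import *
p,d=snap('wrist');cv2.imwrite('pics/w5.png',cv2.resize(p[20:300,170:450],(700,700),interpolation=2)[:600,:,::-1])
z=load('wrist')
o=np.array([.6358,-.1243]);y=-.503;R=np.array([[np.cos(y),np.sin(y)],[-np.sin(y),np.cos(y)]])
v,u=np.mgrid[20:300,170:450];uv=np.c_[u.ravel(),v.ravel()].astype(float)
P=dep('wrist',uv);t=(R@(P[:,:2]-o).T).T
for name,k in (('plate',(abs(t[:,1])<.04)&(abs(t[:,0])<.06)&(abs(t[:,0]+.015)>.01)&(P[:,2]<.06)),):
    A=np.c_[t[k],np.ones(k.sum())]
    for _ in range(3):
        s=np.linalg.lstsq(A,P[k,2],rcond=None)[0]; print(name,k.sum(),s.round(4)); 
        k2=abs(np.c_[t,np.ones(len(t))]@s-P[:,2])<.004; k=k&k2; A=np.c_[t[k],np.ones(k.sum())]
b=(P[:,2]>.037)&(P[:,2]<.055)&(abs(t[:,1])<.035)&(abs(t[:,0]+.015)<.02)
print('bar',b.sum(),t[b].mean(0),t[b].min(0),t[b].max(0))
w=(P[:,2]>.042)&(P[:,2]<.055)&(abs(t[:,0])<.05)&(abs(t[:,1])>.04)&(abs(t[:,1])<.06);print('walls',P[w,2].mean(),t[w&(t[:,1]>0),1].mean(),t[w&(t[:,1]<0),1].mean())
E
```

```text
time_s: 7.63
position: [0.5433, -0.0697, 0.2318]
tcp_rot: [-0.0, 0.968, -0.25, 0.004]
wrist_force: [0.1, -1.3, 0.4]
width: 0.0004
plate 9940 [-0.0028 -0.0004  0.03  ]
plate 9940 [-0.0028 -0.0004  0.03  ]
plate 9940 [-0.0028 -0.0004  0.03  ]
bar 857 [-0.01299578 -0.00024129] [-0.01714707 -0.03056088] [-0.00900961  0.0295237 ]
walls 0.04687695967144482 0.051806938636724933 -0.05084183761794102
```

View pics/w5.png

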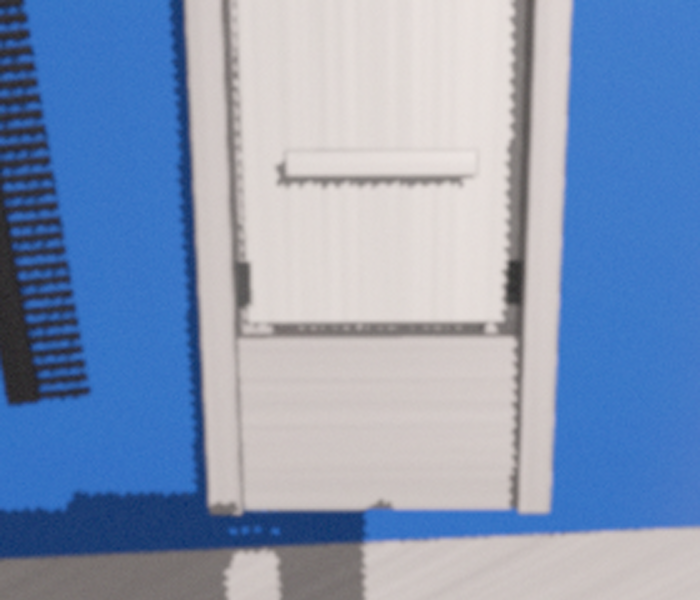

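The crop shows both dark catches over the plate's top at (242,283) and (515,283), with its rear edge clear of the deck. The plate is level to 0.003 rad, its top is at z=0.030 (seat 0.025 plus 5 mm), and the bar is at tray x≈-0.013, so the cover is at about +0.002. The gripper is clear, so I'm handing in.

```bash
python3 -m handwheel '[[0,0,0,0,0,0,0],[0,0,0,0,0,0,0],[0,0,0,0,0,0,0]]'; python3 -c "
from cell import *
print(close_job())"
```

```text
time_s: 7.93
position: [0.5394, -0.0689, 0.2253]
tcp_rot: [-0.0, 0.968, -0.25, -0.002]
wrist_force: [0.8, -0.3, 0.5]
width: 0.0004
the job is handed in; nothing more can be done
None
```

The cover is closed on the steel tray, and I handed the job in at about 8 s of the 32 s allowed. With the fingers shut, I pushed the cover's bar forward until the plate met the stop (about 6.6 N). I then pressed the rear end down past both catches until it bottomed out at about 24 N, and lifted clear.

**Last checks, from the wrist camera's depth:**
- **Level and height:** the plate is level to about 0.003 rad, with its top at z = 0.030 m. That is the seat height plus the plate's 5 mm.
- **Position:** the cover sits about +2 mm along the tray and within 1 mm across it.
- **Catches:** both are visible over the plate's top, and its rear edge is clear of the deck.
- **Contact:** the gripper was about 0.2 m above the tray and touching nothing.

None of the checks failed or disagreed beyond the 2–3 mm spread between the two tray-position measurements. I did not measure the bystanders again afterwards. The arm touched only the cover, and no unexpected forces showed.

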